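# Jack up the bench instrument by its lift point and hold it

### The arm

A 6-joint arm with a two-finger parallel gripper is mounted at the origin on the work surface. World frame = base frame: x ahead of the robot, y to its left, z up, the work surface at z = 0. Lengths are in m, angles in degrees, forces in N, time in s.
With the tool pointing down it reaches from about 0.4 to 0.825 m from the base axis. Payload 7 kg.
Tool frame: the origin (TCP) lies between the finger pads; the fingertips stand 19 mm ahead of it and the grasp point (between the pads) is the TCP; z points along the fingers, y is the line along which they close (so a half turn about z gives the same grasp; the last joint's range is limited). The gripper opens to 88 mm and grips with 3 to 60 N. Pads are 19 mm wide; open, the fingers measure 130 mm over their backs; the gripper's body (78 mm by 193 mm) begins 47 mm behind the grasp point.
Start: joints at [92.424, 20.546, 0.682, 0, -70.136, -16.507], TCP at [0.164, 0.655, 0.246] pointing down, gripper open.
Joint ranges: [-176.03, 176.03], [-82.01, 121.73], [-58.28, 71.71], [-173.87, 95.51], [-174.79, -0.11], [-173.66, 173.66]. Speed limits (degrees/s): [136.94, 136.94, 172.46, 180, 180, 180].

### API

Orientations are given as [roll, pitch, yaw] about the fixed x, y, z axes, in that order (R = Rz(yaw) Ry(pitch) Rx(roll)).
In Python, from plant import get_obs, snapshot, close_job, spot_in, spot_point gives the robot as it stands.
- The arm moves only by the tool play_rows, never from a script. Its argument "plan" is a list of rows, each a list of 6 numbers: the shift along the tool's x, y, z in cm, then the turn, a rotation vector about the tool's x, y, z in degrees. A call has 1 to 20 rows; each row shifts and turns the commanded pose from where the row before left it, along the tool's axes as they then stand; what a row does not reach is not made up. A row lasts 1/12 s, in which the tool goes at most 41.7 mm and 7.16 degrees, less where a joint would pass 70% of its speed; a pose out of reach is approached as far as the arm can. A call is refused whole if a number of a shift passes 4.17 or a number of a turn 7.16, either way. A call with a gripper value outside its range is refused whole. "grip" is the finger opening in cm, from 0 to 8.76, set as the call begins (left out, the last holds). The fingers move at their own pace and stop on an object; the grip force is fixed at half the most. Time passes only in rows, so rows that do not move let the fingers close. It gives the time, the measured TCP pose, the force, the opening and the grip force at its end, in the units of the state.
- get_obs(): the state, without advancing time (a new reading comes with each control period).
- snapshot(name): name is "scene" or "top" or "wrist"; returns a dict with "frame" (480x640x3 uint8, red, green, blue), "fx", "fy", "cx", "cy" (pixels), "position" and "attitude" of the camera in the world. Camera axes: x right, y down, z forward; pixel columns grow to the right and rows downward; lengths in m; the calibration is good to about 2 mm. A picture is of the moment at which its call begins. There is no depth.
- close_job(): hands the job in; it is judged then, once.
Trained networks look in the newest picture that a camera, given by its name, has taken for a name from the list of things; names that differ only in an ending like _2 or _b are one class to them, and where a whole thing is asked for, a point or a joint stands for the part that bears it (a point fixed in the world has none). Each returns a list of dicts, best first, with "score" (0 to 1); they miss things now and then, are a little off and sometimes report something else, mostly with a low value. They report only what shows in the picture. A call takes as long as a camera call.
- spot_in(camera, thing): "position" ([x, y, z] in m, in world coordinates, good to about 4 mm: the middle of the surface that is visible of it).
- spot_point(camera, thing): "position" ([x, y, z] in m, in world coordinates, good to about 4 mm: a listed point, or the origin of a listed thing).
The state is a dict: "clock": time; "joint_pos": joint angles; "qvel": joint speeds; "tau": joint torques, N m; "tool_pos": TCP position; "orientation": TCP orientation; "force": force on the tool from outside, world axes, zero at the start; "moment": the same for the moment, N m; "opening": finger opening in m; "gripper_force": force on a finger pad.
Only numpy, scipy, OpenCV 4.12 (cv2) and the standard library are available. Lean on these libraries where they do the work, as an engineer would, in place of code of your own. Each camera call takes 0.05 s, during which the arm holds its last target. There are 200 camera calls.

### The job

The front of the grey bench instrument has to come up so that a colleague can change its front feet. Carry the small lever jack over and stand it flat on the bench with its saddle centred under the instrument's marked lift point (the rounded ear with a boss on top and a round pad below); then pump the handle fully down once, let it come all the way back up so the front settles again, and press it fully down a second time. Finish while still holding the handle down with the instrument raised on the jack alone, and leave the jar, vial and mouse where they are.

Things in the scene. Friction and masses are not known exactly. Their poses are not given: they have to be found in the camera images.
- instrument: Grey steel bench instrument, box 240 deep (x) x 300 wide (y), underside 28 and top 138 mm above the bench. Origin: on the bench under the box's middle, fixed during a run; -x points out of its white front panel. Hinged to the bench along its rear underside. A plain square ear (40 mm wide, 25 mm out, 70 mm to the +y side of the front's middle) is not a lift point.
- lift_point (a point): Centre of the underside of the round rubber pad (24 mm across) below the marked ear: 59.5 mm above the bench while down, 35 mm out from the box's front, 70 mm to its -y side. The ear is 46 mm wide, rounded, reaches 58 mm out, 68 to 74 mm above the bench, with a round boss (22 mm) on top to 81 mm. Axes as the instrument's: +x points from the pad to the box.
- chassis (a joint): Angle of the instrument about its rear hinge, rad: 0 = front standing on its feet, grows as the front is raised; the pad rises 0.255 m per rad. With the jack's full stroke it reaches about 0.045. The instrument weighs heavily: raising it takes some 12 to 22 N at the pad.
- jack: Loose lever jack, 0.9 kg. Dark base plate 325 x 90 x 12 mm, from x = -200 to +125 mm. Origin on its underside straight under the grip post; +x points from the post to the saddle, z up. The saddle stands at x = +100 mm, the pump handle's pivot at x = -40 mm; the handle slopes up and back towards -x.
- jack_grip (a point): Point to grasp the jack from above: in the upright aluminium grip post, 85 mm above the jack's underside, 20 mm below the post's top. The post is 30 mm along the jack's x and 36 mm along its y; fingers close along y. Same axes as the jack.
- saddle_top (a point): Centre of the saddle's flat round top (36 mm across) at the jack's front, 100 mm ahead of the grip post; 50 mm above the jack's underside when the handle is up. It rises straight up as the handle is pressed, about 52 mm per rad, 22 mm in all. Same axes as the jack.
- handle_end (a point): Middle of the upper face of the rubber pedal pad (55 long x 34 wide x 12 mm thick) at the end of the pump handle: press it down here. It starts about 130 mm above the bench and 181 mm behind the grip post; fully down it is about 66 mm above the bench and 200 mm behind the post. It moves on an arc of 160 mm radius about the pivot.
- handle_pivot (a point): Hinge axis of the pump handle, 55 mm above the jack's underside, 40 mm behind the grip post.
- pump_handle (a joint): Pump handle angle, rad: 0 = up (where its spring returns it), 0.42 = fully down at its stop. It does not latch: let go, it comes back up and lets the instrument down. Full down takes about 4.5 N at its rubber pad with no load and 8 to 13 N with the instrument on the saddle.
- jar_mid (a point): Bystander: white jar with white cap, 48 across x 75 mm high, standing; this is its middle.
- vial_mid (a point): Bystander: small glass vial with paper label and black cap, 36 across x 70 mm high, standing; this is its middle.
- mouse_mid (a point): Bystander: black computer mouse, about 76 x 62 x 32 mm; this is its middle.

How it is judged (in metres and radians):
On the way, in this order (a step that is already met when the one before it is completed fails the run):
1. the jack stands flat on the bench, handle up, its saddle centred under the lift point (horizontal distance between saddle_top and lift_point below 0.01 m and height (world z) of jack_grip below 0.088 m and angle between jack_grip's own z axis and vertical below 0.06 rad and value of joint pump_handle below 0.08 rad and linear speed of jack below 0.02 m/s), for 0.2 s.
2. the handle is pumped fully down and the jack alone raises the instrument (value of joint pump_handle above 0.36 rad and value of joint chassis above 0.025 rad and contact force between jack and instrument above 5 N and horizontal distance between saddle_top and lift_point below 0.01 m and angle between jack_grip's own z axis and vertical below 0.06 rad and contact force between the arm and instrument below 0.5 N), for 0.1 s.
3. the handle is let back up and the instrument settles (value of joint pump_handle below 0.06 rad and value of joint chassis below 0.006 rad), for 0.1 s.
At the end, for the whole second after the job is handed in: Fingers hold the pump handle at 0.36 rad or more, pressing over 2 N; instrument raised 0.025 rad or more with over 5 N between it and the jack; saddle within 10 mm of the lift point seen from above; jack upright within 0.06 rad on the bench; arm not touching the instrument (all of step 2 and contact force between the fingers and jack above 2 N and height (world z) of jack_grip below 0.088 m and velocity of joint chassis below 0.05 rad/s); the arm keeps its last pose, push and grip.
It fails at once if the jar is moved by more than 20 mm (distance of jar_mid from where it was at the start of the episode above 0.02 m).
It fails at once if the vial is moved by more than 20 mm (distance of vial_mid from where it was at the start of the episode above 0.02 m).
It fails at once if the mouse is moved by more than 20 mm (distance of mouse_mid from where it was at the start of the episode above 0.02 m).
It also fails if it takes over 51 s, if anything falls off the work surface, if the arm or the gripper's body presses on something with over 40 N, if the wrist force passes 120 N, or if a joint passes its speed limit or range.

## Working session

There is one attempt and no reset: what is moved stays moved. The work goes in short steps, Python scripts to look and compute and a tool call to move; the robot and the scene stay as the last step left them, time stands still between calls to the robot, and variables do not carry over. Pictures are saved under pics/ and viewed, at most 10 in all, crops included, and the job is handed in when it is done.

Besides the shell and the picture viewer there is one more tool, called as name([rows], argument=value, ...), one row to a line, values as JSON. play_rows: Moves the arm, as the interface text tells. Its arguments: {"type":"object","properties":{"plan":{"type":"array","items":{"type":"array","items":{"type":"number"}}},"grip":{"type":"number"}},"required":["plan"]}

```bash
mkdir -p pics
cat > h.py <<'E'
import numpy as np,cv2
from plant import get_obs,snapshot,spot_in,spot_point
from scipy.spatial.transform import Rotation as R
E
python3 - <<'E'
from h import *
o=get_obs();print(o['clock'],o['tool_pos'],o['orientation'])
for c in('top','scene'):
    s=snapshot(c);cv2.imwrite(f'pics/{c}0.png',s['frame'][:,:,::-1]);print(c,s['fx'],s['position'],s['attitude'])
    for t in('instrument','lift_point','jack','jack_grip','saddle_top','handle_end','handle_pivot','jar_mid','vial_mid','mouse_mid'):
        print(t,[(np.round(d['position'],3).tolist(),round(d['score'],2)) for d in spot_point(c,t)[:2]])
E
```

```text
0.0 [0.16413835 0.65426422 0.2445963 ] [ 1.79903791e+02 -7.94511471e-03 -1.40901396e+01]
top 449.5783898512855 [ 0.37868861 -0.02748412  1.28518302] [-1.68013098e+02 -1.49319246e-01 -8.51913983e+01]
instrument [([0.598, -0.316, -0.001], 0.58)]
lift_point [([0.532, -0.158, 0.059], 0.62)]
jack [([0.49, 0.211, 0.0], 0.65), ([0.534, 0.118, 0.05], 0.57)]
jack_grip [([0.489, 0.211, 0.086], 0.69)]
saddle_top [([0.533, 0.119, 0.05], 0.54), ([0.599, -0.318, -0.002], 0.2)]
handle_end [([0.427, 0.379, 0.124], 0.62)]
handle_pivot [([0.481, 0.244, 0.057], 0.62)]
jar_mid [([0.784, 0.131, 0.04], 0.51)]
vial_mid [([0.494, 0.208, 0.003], 0.57), ([0.785, 0.024, 0.039], 0.47)]
mouse_mid [([0.744, 0.281, 0.01], 0.89)]
scene 558.4173716690035 [ 1.22812607 -0.70954322  1.07676841] [-135.64644225   -0.22752154   40.77405325]
instrument [([0.53, 0.116, 0.048], 0.71), ([0.598, -0.311, -0.001], 0.67)]
lift_point [([0.532, -0.155, 0.056], 0.85)]
jack [([0.496, 0.206, 0.002], 0.68)]
jack_grip [([0.494, 0.209, 0.084], 0.72)]
saddle_top [([0.531, 0.118, 0.046], 0.52)]
handle_end [([0.422, 0.376, 0.131], 0.98)]
handle_pivot [([0.48, 0.249, 0.056], 0.83)]
jar_mid [([0.777, 0.134, 0.036], 0.9)]
vial_mid [([0.787, 0.02, 0.038], 0.95)]
mouse_mid [([0.745, 0.277, 0.015], 0.81)]
```

View pics/top0.png

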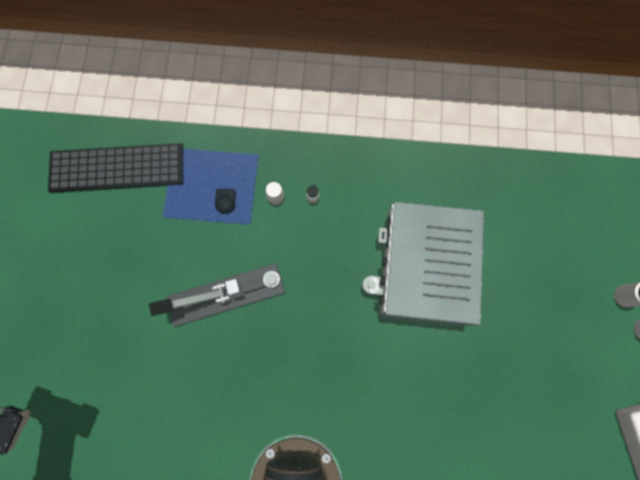

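View pics/scene0.png

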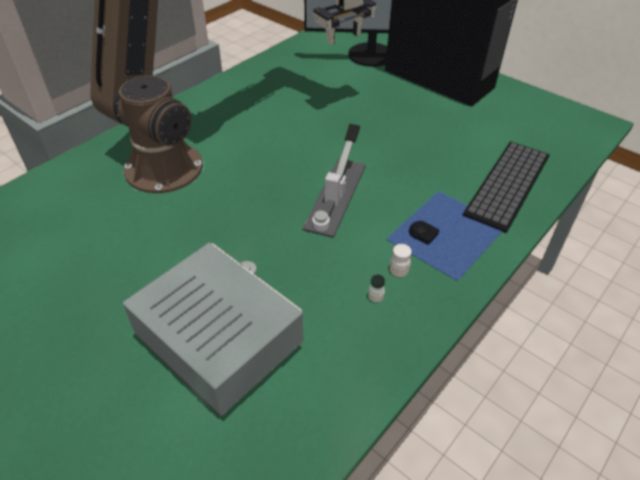

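The pictures show the marked rounded ear at (372,285) in the top view and the square ear at (382,236). The jack lies from (165,305) to (280,280) with its handle pad at the far left, and the jar and vial are well clear at (275,192) and (313,194). The networks agree with the pictures. The jack's yaw is about -67.5° and the instrument's about -91.6°. I'll move above the post next.

play_rows([
  [3.04, 2.51, 0, 0, 0, 0],
  [3.04, 2.51, 0, 0, 0, 0],
  [3.04, 2.51, 0, 0, 0, 0],
  [3.04, 2.51, 0, 0, 0, 0],
  [3.04, 2.51, 0, 0, 0, 0],
  [3.04, 2.51, 0, 0, 0, 0],
  [3.04, 2.51, 0, 0, 0, 0],
  [3.04, 2.51, 0, 0, 0, 0],
  [3.04, 2.51, 0, 0, 0, 0],
  [3.04, 2.51, 0, 0, 0, 0],
  [3.04, 2.51, 0, 0, 0, 0],
  [3.04, 2.51, 0, 0, 0, 0],
  [3.04, 2.51, 0, 0, 0, 0],
  [3.04, 2.51, 0, 0, 0, 0],
], grip=8.7)

```text
clock: 2.27
tool_pos: [0.4924, 0.2086, 0.246]
orientation: [-180.0, -0.0, -14.1]
force: [1.4, 0.8, -1.1]
opening: 0.0868
gripper_force: 0.0
```

play_rows([
  [0, 0, 0, 0, 0, 6.7],
  [0, 0, 0, 0, 0, 6.7],
  [0, 0, 0, 0, 0, 6.7],
  [0, 0, 0, 0, 0, 6.7],
  [0, 0, 0, 0, 0, 6.7],
  [0, 0, 0, 0, 0, 6.7],
  [0, 0, 0, 0, 0, 6.7],
  [0, 0, 0, 0, 0, 6.7],
  [0, 0, 0, 0, 0, 0],
  [0, 0, 0, 0, 0, 0],
])

```text
clock: 3.1
tool_pos: [0.4916, 0.2103, 0.2457]
orientation: [-180.0, 0.0, -67.5]
force: [0.3, -0.5, -1.0]
opening: 0.0873
gripper_force: 0.0
```

```bash
cat >> h.py <<'E'
def avg(thing,cams=('top','scene','wrist'),n=2,pr=True):
    P=[]
    for c in cams:
        for _ in range(n):
            snapshot(c)
            d=spot_point(c,thing)
            if d and d[0]['score']>.4:P.append(d[0]['position'])
    P=np.array(P)
    if pr:print(thing,np.round(P,4).tolist())
    return np.median(P,0)
def delta(p,yaw):
    o=get_obs();A=R.from_euler('xyz',o['orientation'],degrees=True);B=R.from_euler('xyz',[180,0,yaw],degrees=True)
    print('now',o['clock'],np.round(o['tool_pos'],4),np.round(o['orientation'],2),'shift cm',np.round(A.inv().apply(np.array(p)-o['tool_pos'])*100,2),'turn',np.round((A.inv()*B).as_rotvec(degrees=True),2))
E
python3 - <<'E'
from h import *
r={t:avg(t) for t in('jack_grip','saddle_top','handle_end')}
v=r['saddle_top']-r['handle_end'];y=np.degrees(np.arctan2(v[1],v[0]));print(r,y)
delta(r['jack_grip'],y);print(get_obs()['joint_pos'])
cv2.imwrite('pics/w1.png',snapshot('wrist')['frame'][:,:,::-1])
E
```

```text
jack_grip [[0.4954, 0.2104, 0.0848], [0.4958, 0.2115, 0.0856], [0.4903, 0.211, 0.084], [0.4915, 0.2112, 0.0833], [0.4905, 0.21, 0.0872], [0.4906, 0.2118, 0.0855]]
saddle_top [[0.5345, 0.116, 0.0504], [0.5352, 0.1151, 0.0483], [0.5332, 0.1155, 0.0486], [0.5291, 0.1195, 0.049], [0.5288, 0.1156, 0.0523], [0.5295, 0.1157, 0.0548]]
handle_end [[0.4277, 0.3787, 0.1269], [0.4271, 0.3775, 0.1266], [0.4249, 0.3755, 0.1305], [0.4254, 0.3786, 0.1304]]
{'jack_grip': array([0.49105, 0.2111 , 0.08515]), 'saddle_top': array([0.53135, 0.11565, 0.0497 ]), 'handle_end': array([0.42625, 0.37805, 0.12865])} -68.17224243663335
now 4.9 [0.4916 0.2103 0.2456] [-180.      0.    -67.68] shift cm [-0.1   0.02 16.04] turn [-0.    0.    0.49]
[ 4.41821302e+01  7.31333541e+00 -1.70015463e+01 -7.15709850e-06
 -6.56850289e+01 -2.18660144e+01]
```

View pics/w1.png

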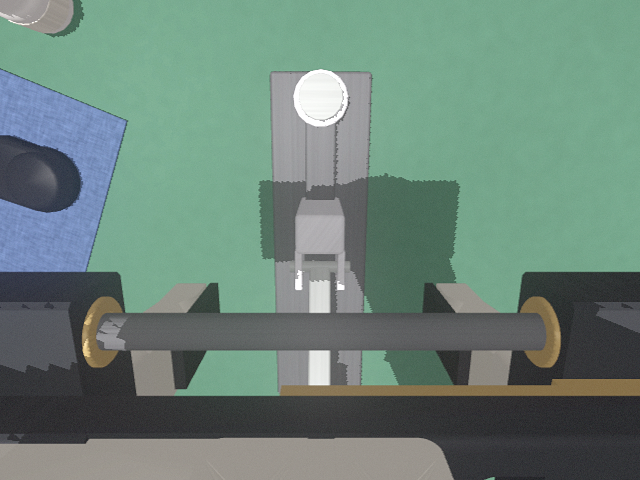

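The wrist view shows the jack upright in the image, with the post at (320,225) centred between the fingers and the saddle at (320,97). The tool is aligned, so I'll descend and grip.

play_rows([
  [0, 0, 3, 0, 0, 0],
  [0, 0, 3, 0, 0, 0],
  [0, 0, 3, 0, 0, 0],
  [0, 0, 3, 0, 0, 0],
  [0, 0, 2, 0, 0, 0],
  [0, 0, 1, 0, 0, 0],
  [0, 0, 1, 0, 0, 0.5],
  [0, 0, 0, 0, 0, 0],
  [0, 0, 0, 0, 0, 0],
])

```text
clock: 5.7
tool_pos: [0.492, 0.2105, 0.0861]
orientation: [-180.0, -0.0, -68.2]
force: [-0.1, 0.5, -0.7]
opening: 0.0868
gripper_force: 0.0
```

play_rows([
  [0, 0, 0, 0, 0, 0],
  [0, 0, 0, 0, 0, 0],
  [0, 0, 0, 0, 0, 0],
  [0, 0, 0, 0, 0, 0],
  [0, 0, 0, 0, 0, 0],
  [0, 0, 0, 0, 0, 0],
  [0, 0, 0, 0, 0, 0],
  [0, 0, 0, 0, 0, 0],
  [0, 0, 0, 0, 0, 0],
  [0, 0, 0, 0, 0, 0],
], grip=0)

```text
clock: 6.53
tool_pos: [0.492, 0.2106, 0.0857]
orientation: [-180.0, 0.0, -68.2]
force: [2.6, 0.3, -0.7]
opening: 0.0359
gripper_force: 30.0
```

Run:
```python
from h import *
r={t:avg(t) for t in('jack_grip','saddle_top','lift_point','instrument')}
v=r['lift_point']-r['instrument'];print(np.linalg.norm(v[:2]),'inst yaw',np.degrees(np.arctan2(v[1],v[0]))-np.degrees(np.arctan2(-.07,-.155)))
print(r);o=get_obs();print(o['tool_pos'],o['orientation'],o['opening'],o['gripper_force'],o['force'])
```

```text
jack_grip [[0.4919, 0.2095, 0.0861], [0.4943, 0.2106, 0.0853], [0.4926, 0.208, 0.0857], [0.4939, 0.2079, 0.0822], [0.4916, 0.2123, 0.0847], [0.4885, 0.2104, 0.0846]]
saddle_top [[0.5337, 0.1153, 0.051], [0.5281, 0.116, 0.0474], [0.5285, 0.115, 0.0499], [0.53, 0.1142, 0.0529], [0.5287, 0.1154, 0.053]]
lift_point [[0.5295, -0.1559, 0.0598], [0.5298, -0.1573, 0.0573], [0.4773, 0.2465, 0.0521]]
instrument [[0.6005, -0.3159, -0.0006], [0.5983, -0.3183, -0.0033], [0.5999, -0.3118, 0.0013]]
0.1748032036319701 inst yaw 269.44494522693003
{'jack_grip': array([0.49225, 0.20995, 0.085  ]), 'saddle_top': array([0.5287, 0.1153, 0.051 ]), 'lift_point': array([ 0.5295, -0.1559,  0.0573]), 'instrument': array([ 0.5999, -0.3159, -0.0006])}
[0.49172888 0.21044103 0.08568359] [-1.79975303e+02  6.84373125e-03 -6.81787291e+01] 0.03603901319989725 29.993945360183716 [4.35099722 2.52886874 1.01866821]
```

play_rows([
  [0, 0, -0.5, 0, 0, 0],
  [0, 0, -0.75, 0, 0, 0],
  [0, 0, -0.75, 0, 0, 0],
  [1, 0.17, 0, 0, 0, 0],
  [1.98, 0.35, 0, 0, 0, 0],
  [1.98, 0.35, 0, 0, 0, 0],
  [1.98, 0.35, 0, 0, 0, 0],
  [1.98, 0.35, 0, 0, 0, 0],
  [1.98, 0.35, 0, 0, 0, 0],
  [1.98, 0.35, 0, 0, 0, 0],
  [1.98, 0.35, 0, 0, 0, 0],
  [1.98, 0.35, 0, 0, 0, 0],
  [1.98, 0.35, 0, 0, 0, 0],
  [1, 0.17, 0, 0, 0, 0],
])

```text
clock: 10.1
tool_pos: [0.5318, 0.0109, 0.1053]
orientation: [179.9, 0.0, -68.3]
force: [-0.1, -0.6, -8.4]
opening: 0.0358
gripper_force: 30.0
```

play_rows([
  [0, 0, 0, 0, 0, 1.4],
  [0, 0, 0, 0, 0, 2.5],
  [0, 0, 0, 0, 0, 2.5],
  [0, 0, 0, 0, 0, 2.5],
  [0, 0, 0, 0, 0, 2.5],
  [0, 0, 0, 0, 0, 2.5],
  [0, 0, 0, 0, 0, 2.5],
  [0, 0, 0, 0, 0, 2.5],
  [0, 0, 0, 0, 0, 2.5],
  [0, 0, 0, 0, 0, 1.4],
  [0, 0, 0, 0, 0, 0],
  [0, 0, 0, 0, 0, 0],
])

```text
clock: 11.1
tool_pos: [0.5325, 0.0135, 0.1055]
orientation: [180.0, -0.0, -90.9]
force: [0.1, -0.6, -8.5]
opening: 0.036
gripper_force: 30.0
```

Run:
```python
from h import *
r={t:avg(t) for t in('jack_grip','saddle_top','lift_point','handle_end')}
print(r);o=get_obs();print(o['tool_pos'],o['orientation'],o['opening'],o['force'])
cv2.imwrite('pics/w2.png',snapshot('wrist')['frame'][:,:,::-1])
```

```text
jack_grip [[0.5319, 0.0118, 0.1041], [0.5306, 0.0143, 0.1036], [0.5344, 0.0104, 0.1052], [0.5287, 0.0117, 0.1037], [0.5294, 0.0138, 0.1062], [0.5331, 0.0123, 0.1063]]
saddle_top [[0.5334, -0.0859, 0.0688], [0.5329, -0.0869, 0.0706], [0.533, -0.0883, 0.07], [0.5317, -0.0888, 0.0676], [0.5321, -0.0916, 0.0751], [0.5321, -0.0898, 0.0757]]
lift_point [[0.5335, -0.1606, 0.0631], [0.5306, -0.1593, 0.0623], [0.5318, -0.1584, 0.0589]]
handle_end [[0.599, -0.3158, -0.0022], [0.5365, 0.197, 0.15], [0.5336, 0.1938, 0.1481]]
{'jack_grip': array([0.53125, 0.01205, 0.10465]), 'saddle_top': array([ 0.5325 , -0.08855,  0.0703 ]), 'lift_point': array([ 0.5318, -0.1593,  0.0623]), 'handle_end': array([0.5365, 0.1938, 0.1481])}
[0.53282523 0.01330719 0.10556927] [-1.79999807e+02  6.59192371e-04 -9.09835201e+01] 0.0356274189719917 [-0.47352031  0.0371554  -9.40532307]
```

View pics/w2.png

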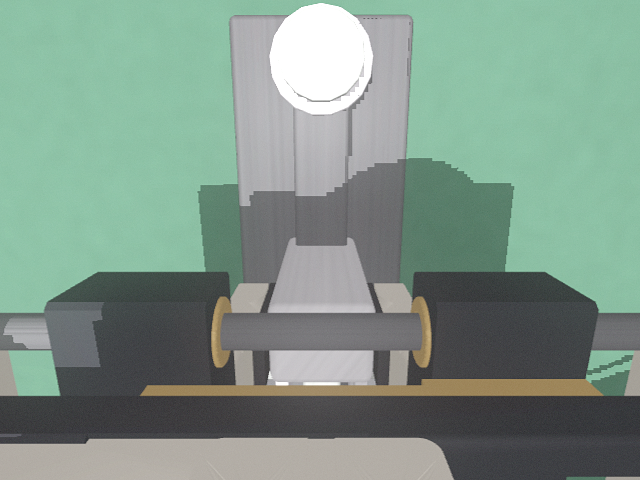

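The wrist view shows the saddle at (320,58), straight ahead of the post, with the base level. The lift point is about 70 mm ahead, so I'll lower to about 3 mm clearance and slide in.

play_rows([
  [0, 0, 0.8, 0, 0, 0],
  [0, 0, 0.9, 0, 0, 0],
  [0, 0, 0, 0, 0, 0],
  [0.5, 0, 0, 0, 0, 0],
  [1, 0, 0, 0, 0, 0],
  [1, 0, 0, 0, 0, 0],
  [1, 0, 0, 0, 0, 0],
  [1, 0, 0, 0, 0, 0],
  [1, 0, 0, 0, 0, 0],
  [1, 0, 0, 0, 0, 0],
  [0.5, 0, 0, 0, 0, 0],
  [0, 0, 0, 0, 0, 0],
  [0, 0, 0, 0, 0, 0],
])

```text
clock: 14.63
tool_pos: [0.5316, -0.0571, 0.0886]
orientation: [-180.0, 0.0, -91.0]
force: [-0.6, 1.2, -8.7]
opening: 0.0359
gripper_force: 30.0
```

Run:
```python
from h import *
r={t:avg(t,n=3) for t in('saddle_top','lift_point','instrument')}
print(r);o=get_obs();print(o['tool_pos'],o['orientation'],o['opening'],o['force'])
a=[cv2.resize(s['frame'][:,:,::-1],None,fx=.6,fy=.6) for s in[snapshot('wrist')]]
f=snapshot('top')['frame'][230:340,270:430,::-1]
f=cv2.resize(f,(419,288),interpolation=cv2.INTER_CUBIC)
cv2.imwrite('pics/w3.png',np.hstack([a[0],f]))
```

```text
saddle_top [[0.7792, 0.1373, 0.0364]]
lift_point [[0.5336, -0.1594, 0.0592], [0.5325, -0.1604, 0.0606], [0.5313, -0.1587, 0.0603], [0.5305, -0.1563, 0.0566], [0.5279, -0.1541, 0.0582], [0.5311, -0.1554, 0.0596], [0.5352, -0.155, 0.0619], [0.5353, -0.1563, 0.0624], [0.5345, -0.1563, 0.0615]]
instrument [[0.5994, -0.3169, -0.0022], [0.5994, -0.3166, -0.0014], [0.5938, -0.3154, -0.0044], [0.6003, -0.3111, 0.0005], [0.5987, -0.3153, -0.0018], [0.5985, -0.3132, -0.0014]]
{'saddle_top': array([0.7792, 0.1373, 0.0364]), 'lift_point': array([ 0.5325, -0.1563,  0.0603]), 'instrument': array([ 0.59905, -0.31535, -0.0016 ])}
[ 0.5316108  -0.05665941  0.08855941] [ 1.79998744e+02  2.16349776e-04 -9.09815909e+01] 0.03570533920661102 [-0.23216297  0.39640729 -8.9679951 ]
```

View pics/w3.png

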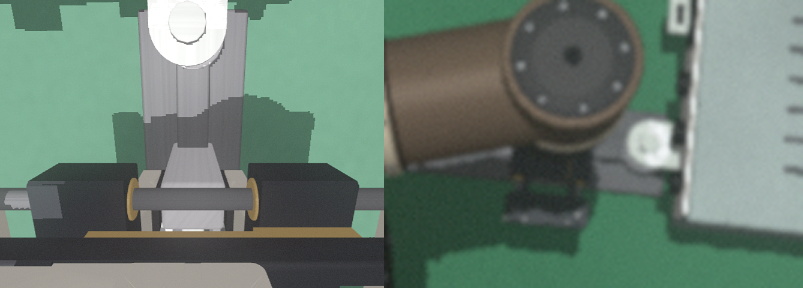

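The wrist half shows the boss at (187,20) and the base centreline at column 193, so the lift point is about 2-3 mm to the +x side. The ear overlaps the jack as expected. I'll correct sideways, lower and release.

play_rows([
  [0, -0.12, 0, 0, 0, 0],
  [0, -0.12, 0, 0, 0, 0],
  [0, 0, 0, 0, 0, 0],
  [0, 0, 0.15, 0, 0, 0],
  [0, 0, 0.15, 0, 0, 0],
  [0, 0, 0.03, 0, 0, 0],
  [0, 0, 0, 0, 0, 0],
  [0, 0, 0, 0, 0, 0],
])

```text
clock: 18.1
tool_pos: [0.5343, -0.0568, 0.0857]
orientation: [-180.0, -0.0, -91.0]
force: [-1.6, -1.9, -0.8]
opening: 0.0362
gripper_force: 30.0
```

play_rows([
  [0, 0, 0, 0, 0, 0],
  [0, 0, 0, 0, 0, 0],
  [0, 0, 0, 0, 0, 0],
  [0, 0, 0, 0, 0, 0],
  [0, 0, 0, 0, 0, 0],
  [0, 0, 0, 0, 0, 0],
], grip=8.7)

```text
clock: 18.6
tool_pos: [0.5341, -0.0567, 0.0854]
orientation: [-180.0, 0.0, -91.0]
force: [0.8, -0.5, -0.9]
opening: 0.07
gripper_force: 0.0
```

play_rows([
  [0, 0, -1, 0, 0, 0],
  [0, 0, -2, 0, 0, 0],
  [0, 0, -3, 0, 0, 0],
  [0, 0, -3, 0, 0, 0],
  [0, 0, -3, 0, 0, 0],
  [-2, 0, -2, 0, 0, 0],
  [-3, 0, 0, 0, 0, 0],
  [-3, 0, 0, 0, 0, 0],
  [-3, 0, 0, 0, 0, 0],
  [-3, 0, 0, 0, 0, 0],
  [-1, 0, 0, 0, 0, 0],
  [0, 0, 0, 0, 0, 0],
], grip=0)

```text
clock: 19.6
tool_pos: [0.5367, 0.0953, 0.226]
orientation: [-180.0, 0.0, -90.8]
force: [0.7, 0.5, 0.3]
opening: 0.0026
gripper_force: 0.0
```

Run:
```python
from h import *
r={t:avg(t) for t in('jack_grip','handle_end','handle_pivot','lift_point','saddle_top')}
print(r);o=get_obs();print(o['clock'],o['tool_pos'],o['orientation'],o['opening'],o['force'])
a=[cv2.resize(s['frame'][:,:,::-1],None,fx=.6,fy=.6) for s in[snapshot('wrist')]]
f=snapshot('top')['frame'][230:340,270:430,::-1]
f=cv2.resize(f,(419,288),interpolation=cv2.INTER_CUBIC)
cv2.imwrite('pics/w4.png',np.hstack([a[0],f]))
```

```text
jack_grip [[0.535, -0.0596, 0.0835], [0.5347, -0.0612, 0.0845], [0.5338, -0.0603, 0.0838], [0.5326, -0.061, 0.084], [0.5304, -0.0567, 0.0883], [0.5311, -0.0588, 0.0873]]
handle_end [[0.5346, 0.1229, 0.1303], [0.5354, 0.1233, 0.1308], [0.5403, 0.1217, 0.1295], [0.5393, 0.1216, 0.1278]]
handle_pivot [[0.5354, -0.0215, 0.0569], [0.7837, 0.0229, 0.0369], [0.5349, -0.0167, 0.0548], [0.5375, -0.0151, 0.0549], [0.5335, -0.0188, 0.0533], [0.5345, -0.0226, 0.0528]]
lift_point [[0.5315, -0.1598, 0.0592], [0.5308, -0.159, 0.0576], [0.5309, -0.1566, 0.0575], [0.53, -0.1569, 0.058]]
saddle_top [[0.7823, 0.1312, 0.0417]]
{'jack_grip': array([ 0.5332 , -0.05995,  0.08425]), 'handle_end': array([0.53735, 0.1223 , 0.1299 ]), 'handle_pivot': array([ 0.53515, -0.01775,  0.05405]), 'lift_point': array([ 0.53085, -0.15795,  0.0578 ]), 'saddle_top': array([0.7823, 0.1312, 0.0417])}
22.6 [0.53660205 0.09325992 0.22526426] [-1.79998215e+02  1.89934798e-03 -9.09839366e+01] 0.00025414235166913224 [-0.01094267  0.14931121  0.17066895]
```

View pics/w4.png

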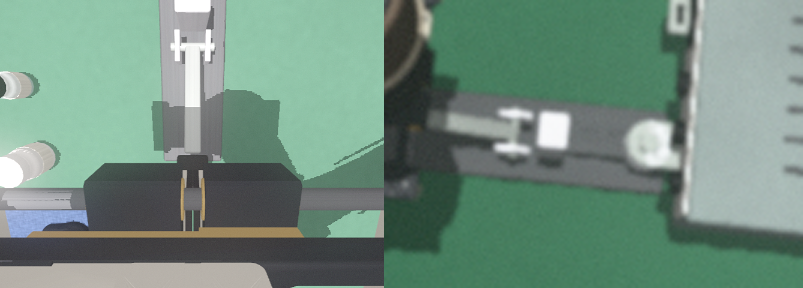

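The wrist half shows the handle pointing at the closed fingers at (192,160). The top half shows the post at (553,130) and the ear covering the saddle at (650,143), so the placement fits. Next I'll press the handle along its arc.

play_rows([
  [-1.6, 0, 2, 0, 0, 0],
  [-1.6, 0, 2.5, 0, 0, 0],
  [0, 0, 2, 0, 0, 0],
  [0, 0, 0.6, 0, 0, 0],
  [0, 0, 0.5, 0, 0, 0],
  [-0.25, 0, 0.5, 0, 0, 0],
  [-0.25, 0, 0.5, 0, 0, 0],
  [-0.2, 0, 0.52, 0, 0, 0],
  [-0.2, 0, 0.52, 0, 0, 0],
  [-0.17, 0, 0.53, 0, 0, 0],
  [-0.17, 0, 0.53, 0, 0, 0],
  [-0.14, 0, 0.54, 0, 0, 0],
  [-0.14, 0, 0.54, 0, 0, 0],
  [-0.1, 0, 0.55, 0, 0, 0],
  [-0.1, 0, 0.55, 0, 0, 0],
  [-0.05, 0, 0.5, 0, 0, 0],
  [0, 0, 0, 0, 0, 0],
  [0, 0, 0, 0, 0, 0],
])

```text
clock: 24.2
tool_pos: [0.5378, 0.1425, 0.0918]
orientation: [-180.0, -0.0, -91.0]
force: [0.4, -6.6, 8.4]
opening: 0.0004
gripper_force: 4.1
```

Run:
```python
from h import *
o=get_obs();print(o['clock'],o['tool_pos'],o['orientation'],o['force'])
s=snapshot('scene')
print([spot_point('scene',t)[:1] for t in('handle_end','jack_grip','lift_point')])
s=s['frame'][100:440,80:420,::-1];cv2.imwrite('pics/s5.png',cv2.resize(s,(600,600)))
```

```text
24.2 [0.5378404  0.14249583 0.09177048] [-1.79971184e+02 -4.93273084e-02 -9.09632806e+01] [ 0.36408076 -6.59800535  8.35306901]
[[{'position': [0.5353, 0.1395, 0.0732], 'score': 0.73}], [{'position': [0.5333, -0.0599, 0.0831], 'score': 0.85}], [{'position': [0.5284, -0.1601, 0.0693], 'score': 0.89}]]
```

View pics/s5.png

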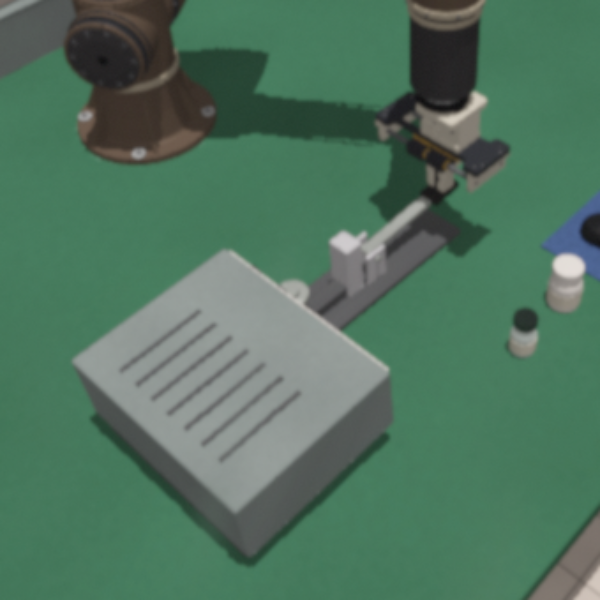

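The scene view shows the closed fingers on the pedal at (440,190), the handle nearly level, the jack in place and the instrument partly up. The handle still has about 6 mm to go.

play_rows([
  [0.1, 0, 0.3, 0, 0, 0],
  [0.05, 0, 0.3, 0, 0, 0],
  [0, 0, 0.15, 0, 0, 0],
  [0, 0, 0, 0, 0, 0],
  [0, 0, 0, 0, 0, 0],
])

```text
clock: 24.82
tool_pos: [0.538, 0.1427, 0.085]
orientation: [-179.9, 0.1, -90.9]
force: [-5.2, 2.5, 10.2]
opening: 0.0005
gripper_force: 5.3
```

play_rows([
  [0, 0, 0.15, 0, 0, 0],
  [0, 0, 0.1, 0, 0, 0],
  [0, 0, 0, 0, 0, 0],
  [0, 0, 0, 0, 0, 0],
  [0, 0, 0, 0, 0, 0],
])

```text
clock: 25.23
tool_pos: [0.5381, 0.1427, 0.0837]
orientation: [-179.9, 0.1, -90.9]
force: [-8.4, 1.7, 22.5]
opening: 0.0004
gripper_force: 11.3
```

Run:
```python
from h import *
o=get_obs();print(o['clock'],o['tool_pos'],o['orientation'],o['force'])
for c in('scene','top'):
    snapshot(c)
    print([(t,np.round(d['position'],4),d['score']) for t in('handle_end','jack_grip','lift_point') for d in spot_point(c,t)[:1]])
```

```text
25.2333 [0.53809042 0.14274893 0.08373637] [-1.79856799e+02  1.12352389e-01 -9.09264528e+01] [-8.39641873  1.72218757 22.48896334]
[('handle_end', array([0.5367, 0.1419, 0.0663]), 0.82), ('jack_grip', array([ 0.5332, -0.0561,  0.084 ]), 0.94), ('lift_point', array([ 0.5326, -0.1586,  0.0728]), 0.79)]
[('handle_end', array([0.5385, 0.1427, 0.0614]), 0.76), ('jack_grip', array([ 0.535 , -0.0565,  0.0846]), 0.92), ('lift_point', array([ 0.5347, -0.162 ,  0.0704]), 0.56)]
```

The handle is at its stop: the force jumped to 22 N and the pad is up about 12 mm. Now I'll let it back up along the arc.

play_rows([
  [0, 0, -0.5, 0, 0, 0],
  [0, 0, -0.5, 0, 0, 0],
  [0.08, 0, -0.55, 0, 0, 0],
  [0.1, 0, -0.55, 0, 0, 0],
  [0.14, 0, -0.54, 0, 0, 0],
  [0.14, 0, -0.54, 0, 0, 0],
  [0.17, 0, -0.53, 0, 0, 0],
  [0.17, 0, -0.53, 0, 0, 0],
  [0.2, 0, -0.52, 0, 0, 0],
  [0.2, 0, -0.52, 0, 0, 0],
  [0.25, 0, -0.5, 0, 0, 0],
  [0.25, 0, -0.5, 0, 0, 0],
  [0.2, 0, -0.6, 0, 0, 0],
  [0, 0, -1, 0, 0, 0],
  [0, 0, -1, 0, 0, 0],
  [0, 0, 0, 0, 0, 0],
  [0, 0, 0, 0, 0, 0],
  [0, 0, 0, 0, 0, 0],
])

```text
clock: 27.13
tool_pos: [0.5369, 0.1225, 0.1701]
orientation: [180.0, 0.0, -91.0]
force: [-0.5, 0.0, 0.5]
opening: 0.0004
gripper_force: 0.0
```

Run:
```python
from h import *
o=get_obs();print(o['clock'],o['tool_pos'],o['orientation'],o['force'])
for c in('scene','top'):
  for _ in 1,2:
    snapshot(c)
    print([(t,np.round(d['position'],4),d['score']) for t in('handle_end','jack_grip','handle_pivot','lift_point') for d in spot_point(c,t)[:1]])
a=cv2.resize(snapshot('wrist')['frame'][:,:,::-1],None,fx=.6,fy=.6)
f=snapshot('top')['frame'][230:340,270:430,::-1]
f=cv2.resize(f,(419,288),interpolation=cv2.INTER_CUBIC)
cv2.imwrite('pics/w6.png',np.hstack([a,f]))
```

```text
27.1333 [0.53685503 0.12249043 0.17007163] [ 1.79983425e+02  7.40084919e-03 -9.09883237e+01] [-0.54361566  0.03445064  0.51820941]
[('handle_end', array([0.5371, 0.1223, 0.1306]), 0.58), ('jack_grip', array([ 0.5345, -0.0584,  0.0825]), 0.76), ('handle_pivot', array([ 0.5326, -0.0155,  0.055 ]), 0.75), ('lift_point', array([ 0.5321, -0.1569,  0.0581]), 0.72)]
[('handle_end', array([0.5372, 0.1191, 0.1315]), 0.59), ('jack_grip', array([ 0.5356, -0.0571,  0.0824]), 0.89), ('handle_pivot', array([ 0.5345, -0.0163,  0.0521]), 0.57), ('lift_point', array([ 0.5326, -0.1542,  0.0579]), 0.84)]
[('handle_end', array([0.5411, 0.1238, 0.1257]), 0.65), ('jack_grip', array([ 0.5345, -0.0573,  0.0856]), 0.6), ('handle_pivot', array([ 0.5379, -0.0214,  0.0547]), 0.77), ('lift_point', array([ 0.5334, -0.162 ,  0.0592]), 0.56)]
[('handle_end', array([0.54  , 0.1239, 0.1267]), 0.58), ('jack_grip', array([ 0.5351, -0.0605,  0.0866]), 0.76), ('handle_pivot', array([ 0.5372, -0.0181,  0.0559]), 0.68), ('lift_point', array([ 0.5322, -0.1602,  0.0622]), 0.88)]
```

View pics/w6.png

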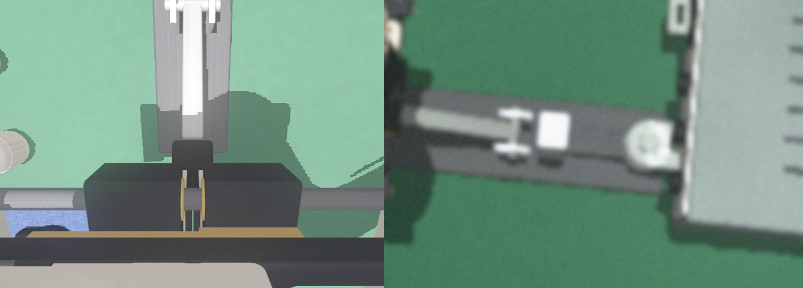

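The wrist and top views show the jack unmoved, with the post at (553,130) and the ear at (650,143). The handle is back up and the pad back at about 59 mm. Now the second press.

play_rows([
  [0, 0, 1, 0, 0, 0],
  [0, 0, 1, 0, 0, 0],
  [-0.2, 0, 0.6, 0, 0, 0],
  [-0.25, 0, 0.5, 0, 0, 0],
  [-0.25, 0, 0.5, 0, 0, 0],
  [-0.2, 0, 0.52, 0, 0, 0],
  [-0.2, 0, 0.52, 0, 0, 0],
  [-0.17, 0, 0.53, 0, 0, 0],
  [-0.17, 0, 0.53, 0, 0, 0],
  [-0.14, 0, 0.54, 0, 0, 0],
  [-0.14, 0, 0.54, 0, 0, 0],
  [-0.1, 0, 0.55, 0, 0, 0],
  [-0.08, 0, 0.55, 0, 0, 0],
  [0, 0, 0.5, 0, 0, 0],
  [0, 0, 0.3, 0, 0, 0],
  [0, 0, 0.18, 0, 0, 0],
  [0, 0, 0, 0, 0, 0],
  [0, 0, 0, 0, 0, 0],
  [0, 0, 0, 0, 0, 0],
  [0, 0, 0, 0, 0, 0],
])

```text
clock: 29.9
tool_pos: [0.5374, 0.1409, 0.0836]
orientation: [-180.0, -0.0, -90.9]
force: [-7.6, -5.6, 23.0]
opening: 0.0005
gripper_force: 11.7
```

Run:
```python
from h import *
o=get_obs();print(o['clock'],o['tool_pos'],o['orientation'],o['force'],o['gripper_force'])
for c in('scene','top'):
    snapshot(c)
    print([(t,np.round(d['position'],4),d['score']) for t in('handle_end','jack_grip','handle_pivot','lift_point') for d in spot_point(c,t)[:1]])
print(get_obs()['force'])
```

```text
29.9 [0.537368   0.14094373 0.0835834 ] [-1.79967948e+02 -4.76299031e-02 -9.09362006e+01] [-7.63188783 -5.55808741 22.95547186] 11.73541879747063
[('handle_end', array([0.5361, 0.1423, 0.0636]), 0.8), ('jack_grip', array([ 0.5305, -0.0563,  0.0853]), 0.91), ('handle_pivot', array([ 0.5327, -0.0158,  0.0563]), 0.79), ('lift_point', array([ 0.5298, -0.1606,  0.0731]), 0.63)]
[('handle_end', array([ 0.5965, -0.3162, -0.0014]), 0.6), ('jack_grip', array([ 0.5356, -0.0538,  0.0861]), 0.74), ('handle_pivot', array([ 0.5368, -0.02  ,  0.0567]), 0.79), ('lift_point', array([ 0.5308, -0.1624,  0.0745]), 0.69)]
[-7.36743887 -5.26999908 23.13719886]
```

```bash
python3 -c "
from plant import close_job
print(close_job())"
```

```text
the job is handed in; nothing more can be done
None
```

I set the jack flat under the marked lift point and pumped the handle fully down, all the way back up, then fully down again. I handed the job in at about 30 s with the fingers holding the handle at its stop (about 23 N) and the front raised, and I kept clear of the jar, vial and mouse; the judge's verdict was not shown.

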